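# Set the ratchet and clamp the carved panel

### The job

Clamp the carved panel in the green bench vise: its ratchet was left set to loosen, so push the small red direction lever over to the tightening side, then swing the handle back and feel that it clicks round freely without the jaw following. Now work the handle until the cork pad holds the panel firmly against the stop, gently enough not to crush the carving, and let go; leave the other tools where they lie.

Things in the scene. Friction and masses are not known exactly. Their poses are not given: they have to be found in the camera images.
- vise: Green bench vise, bolted down, bed 150 x 370 x 12 mm (x -55 to 95, y -80 to 290). Origin: on the bench under the upright axis of the ratchet (toothed steel wheel, 90 mm across, 20 teeth); z up. Its jaw slides along +y to close and stays put when the handle is let go. Apart from handle, lever, knob and the hub cap on the axis (99 mm), nothing on it is higher than 75 mm.
- handle (a joint): Dark steel handle arm turning about the ratchet axis, -0.6 to 0.6 rad (hard stops); starts near 0.6, stays where left. At 0 it points along the vise's -x; growing = anticlockwise from above, its end going to the vise's -y. Lever on tighten: growing angle closes the jaw, 20 mm per rad after up to 0.32 rad lost motion; the way back clicks free. Lever on loosen: shrinking angle opens the jaw.
- handle_grip (a point): Middle of the pale wooden knob at the handle's end, 165 mm from the axis: upright, round, 26 mm thick, 92 to 152 mm above the bench, spins freely; this point at 125 mm. Push on the move: 1 to 3 N clicking free; 7 N unloaded jaw; 9.5 N just firm; 11 to 12 N good; over 14 N crushed; 2 to 3 N less when stopped mid-stroke. Takes several strokes. Arm below it: 22 mm wide, top at 90 mm.
- lever (a joint): Red direction lever, rad: 0 = loosen, 0.34 = dead centre, 0.68 = tighten; a spring snaps it to either side. Its upright pin sits on the handle arm 62 mm from the ratchet axis. Push its tab towards the vise's -y (the way the handle angle grows) to tighten: 3 to 5 N, the handle giving way until on its 0.6 stop. It may rest at 0.45 to 0.68 while the pawl is on a tooth: well set too.
- lever_tip (a point): Upright red tab at the lever's end: 8 mm wide across the handle arm, 12 mm along it, 96 to 130 mm above the bench, 30 mm from the lever's pin on the knob's side (90 mm from the ratchet axis, 10 mm to either side of the arm's middle line when set). This point is at height 118 mm.
- pad: Cork-faced pad of the moving jaw, 110 x 8 x 32 mm (vise x, y, z), carried on the jaw by two stiff springs (8 N per mm, 8 mm gap to the green jaw behind it: it closes by 2.5 mm when firm, by half when good, by 7 mm when crushing). Origin: on the ratchet axis at the start, then moving with the pad along the vise's y. The jaw has 16 to 28 mm to go before the panel is pinched.
- pad_face (a point): Centre of the cork face that presses on the panel, 32 mm above the bench.
- stop: Green block on the vise bed that the panel is pressed against, 130 x 25 x 40 mm (vise x, y, z), bolted down; origin under its centre, at height 12 mm; its face towards the pad is 12.5 mm from its origin along its -y.
- panel: Pale wooden panel with a carved rosette, 140 x 100 x 28 mm (x, y, z), lying loose on the bed between pad and stop with a gap on both sides; origin under its centre, at height 12 mm.
- gouge_pale: Gouge with a pale wooden handle, lying on the bench, 235 mm long along its x (handle to -x), 28 mm thick; origin at the ferrule, on the bench. Bystander.
- gouge_dark: Gouge with a dark wooden handle, same size and origin. Bystander.
- mallet: Round carver's mallet of dark wood standing on its head, 92 mm across, 240 mm high; origin under its centre. Bystander.
- wax_jar: Amber wax jar with a brass cap, 68 mm across, 60 mm high; origin under its centre. Bystander.
- leaf_block: Block with a carved leaf, 100 x 70 x 28 mm; origin under its centre. Bystander.
- bench_brush: Bench brush lying along its x, about 200 mm long; origin under its middle. Bystander.
Not all that is in view belongs to the job. What is shaped like the panel but orange is not meant.

How it is judged:
By the outcome, as a careful person would: the job done as asked, in the order asked, and still so for the second after the job is handed in, with the robot touching nothing.
It also fails if it takes over 59 s, if anything falls off the work surface, if the arm or the gripper's body presses on something with over 40 N, if the wrist force passes 120 N, or if a joint passes its speed limit or range.

### The arm

A 6-joint arm with a two-finger parallel gripper is mounted at the origin on the work surface. World frame = base frame: x ahead of the robot, y to its left, z up, the work surface at z = 0. Lengths are in m, angles in rad, forces in N, time in s.
With the tool pointing down it reaches from about 0.425 to 1.125 m from the base axis. Payload 14.9 kg.
Tool frame: the origin (TCP) lies midway between the tips of the shut fingers; the grasp point (between the pads) lies 19 mm behind it; z points along the fingers, y is the direction in which the jaws open and shut (so a half turn about z gives the same grasp; the last joint's range is limited). The gripper opens to 91 mm and grips with 3 to 60 N. Pads are 32 mm wide; open, the fingers measure 118 mm over their backs; the gripper's body (76 mm by 178 mm) begins 60 mm behind the grasp point.
Start: joints at [-0.033, 0.379, 1.734, -0, 1.028, -0.033], TCP at [0.7, -0, 0.181] pointing down, gripper open.
Joint ranges: [-2.77, 2.77], [-0.74, 2.19], [0, 2.66], [-1.06, 4.2], [0.31, 2.87], [-3.08, 3.08]. Speed limits (rad/s): [1.89, 1.89, 2.39, 3.14, 3.14, 3.14].

### API

Orientations are given as a unit quaternion [w, x, y, z].
In Python, from workcell import r gives the robot as it stands.
- The arm moves only by the tool drive_tool, never from a script. Its argument "plan" is a list that holds one entry, the list of rows, each a list of 5 numbers: the opening, from -1 (shut) to 1 (fully open), then the shift along the tool's x, y, z each as a share of 0.3 m, from -1 to 1, then the turn about the tool's z as a share of 180 degrees, from -1 to 1. A call has 1 to 20 rows; each row shifts and turns the pose as measured when the row begins, along the tool's axes as they then stand; what a row does not reach is not made up. A row lasts 1/12 s, in which the tool goes at most 41.7 mm and 7.16 degrees, less where a joint would pass 70% of its speed; a pose out of reach is approached as far as the arm can. A call with a number of a shift or a turn outside -1 to 1 is refused whole. A call with a gripper value outside its range is refused whole. The fingers move at their own pace and stop on an object; the grip force is fixed at half the most. Time passes only in rows, so rows that do not move let the fingers close. It gives the time, the measured TCP pose, the force and the opening at its end, in the units of the state.
- r.get_state(): the state, without advancing time (a new reading comes with each control period).
- r.camera(name): name is "scene" or "side" or "wrist"; returns the picture (400x640x3 uint8, red, green, blue); there is no depth.
- r.camera_model(name): a dict with "intrinsics" (3x3 intrinsics, pixels), "dist_coeffs" ([k1, k2, p1, p2, k3] as OpenCV has them; the pictures are not rectified), "R" (3x3) and "t" (3): a world point X has camera coordinates R X + t. Camera axes: x right, y down, z forward; pixel columns grow to the right and rows downward; lengths in m; the calibration is good to about 2 mm. A picture is of the moment at which its call begins: read the wrist's pose just before it. camera_model takes no time and is no camera call; for the wrist camera it gives the pose at the moment of the call.
- r.sign_off(): hands the job in, once; it reports no verdict.
The state is a dict: "time_s": time; "joints": joint angles; "qvel": joint speeds; "tau": joint torques, N m; "tcp_pos": TCP position; "ee_rot": TCP orientation; "wrist_force": force on the tool from outside, world axes, zero at the start; "moment": the same for the moment, N m; "grip_width": finger opening in m.
Only numpy, scipy, OpenCV 4.12 (cv2) and the standard library are available. Lean on these libraries where they do the work, as an engineer would, in place of code of your own. Each camera call takes 0.05 s, during which the arm holds its last target.

## Working session

There is one attempt and no reset: what is moved stays moved. The work goes in short steps, Python scripts to look and compute and a tool call to move; the robot and the scene stay as the last step left them, time stands still between calls to the robot, and variables do not carry over. Pictures are saved under pics/ and viewed, and the job is handed in when it is done.

Besides the shell and the picture viewer there is one more tool, called after "Call:" as name([rows], argument=value, ...), one row to a line, values as JSON. drive_tool: Moves the arm, as the interface text tells. Shift numbers are shares of 0.3 m and turn numbers shares of 180 degrees, none past 1 either way. Its arguments: {"type":"object","properties":{"plan":{"type":"array"}},"required":["plan"]}

```bash
ls; mkdir -p pics
python3 - <<'E'
from workcell import r
import cv2
s=r.get_state()
for k in s: print(k,s[k])
for n in ["scene","side","wrist"]:
    m=r.camera_model(n); print(n,m)
    cv2.imwrite(f"pics/{n}0.png",r.camera(n)[:,:,::-1])
E
```

```text
pics
time_s 0.0
joints [-3.32984321e-02  3.79432218e-01  1.73475540e+00 -1.66843398e-05
  1.02850468e+00 -3.32820109e-02]
qvel [-0.00088214  0.00063645 -0.00153224  0.00217196  0.00055831  0.00192964]
tau [ 6.45993277e-04 -7.63727903e+01 -4.34372771e+01  6.49972307e-02
  4.23743343e-02 -1.55693674e-04]
tcp_pos [6.99578046e-01 5.15015246e-06 1.80784303e-01]
ee_rot [-3.96628790e-04  7.07109433e-01  7.07103916e-01 -3.80844212e-04]
wrist_force [0.63381156 1.25050426 0.14390001]
moment [ 0.06833421 -0.02698686 -0.00195703]
grip_width 0.09154783749723036
scene {'intrinsics': array([[479.31857668,   0.        , 315.33463705],
       [  0.        , 479.31857668, 200.97852649],
       [  0.        ,   0.        ,   1.        ]]), 'dist_coeffs': array([-0.14163915,  0.        ,  0.        ,  0.        ,  0.        ]), 'R': array([[ 0.4495068 ,  0.89312646, -0.01639393],
       [ 0.65248368, -0.34081611, -0.67683782],
       [-0.61008908,  0.29354643, -0.7359496 ]]), 't': array([-0.20470066, -0.22326487,  1.73479184])}
side {'intrinsics': array([[497.7776747 ,   0.        , 318.94290019],
     
[... 232 characters left out ...]
1,  5.78792537e-04],
       [-1.53133332e-01, -4.89279787e-01, -8.58577587e-01],
       [ 2.57525538e-01,  8.19046034e-01, -5.12683325e-01]]), 't': array([-0.43950634,  0.15609329,  1.40431676])}
wrist {'intrinsics': array([[278.28607546,   0.        , 321.74616981],
       [  0.        , 278.28607546, 195.62864724],
       [  0.        ,   0.        ,   1.        ]]), 'dist_coeffs': array([-0.04583097,  0.        ,  0.        ,  0.        ,  0.        ]), 'R': array([[ 9.99999379e-01, -1.07539350e-03, -2.92587429e-04],
       [-9.67024167e-04, -9.67757914e-01,  2.51880297e-01],
       [-5.54024235e-04, -2.51879857e-01, -9.67758353e-01]]), 't': array([-0.7005919 , -0.02773045,  0.3900361 ])}
```

View pics/scene0.png

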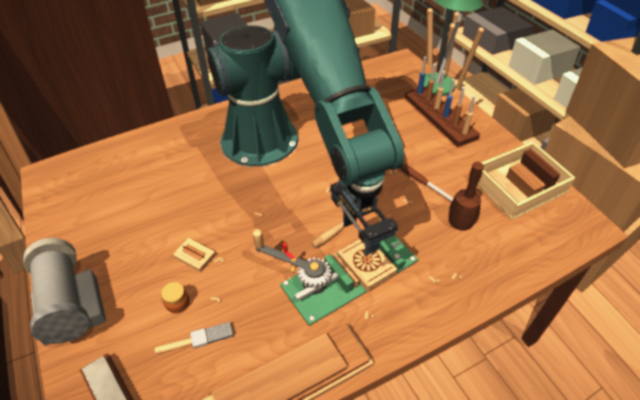

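View pics/side0.png

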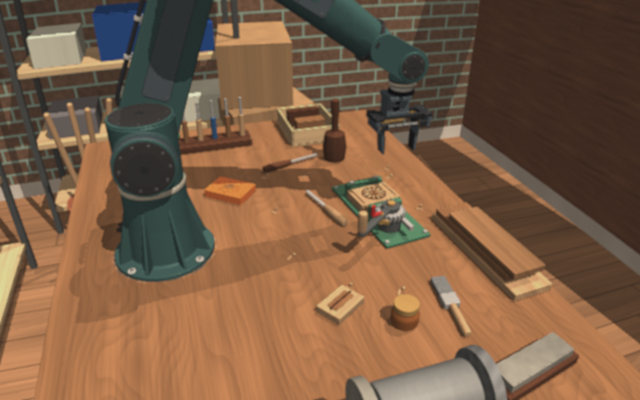

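View pics/wrist0.png

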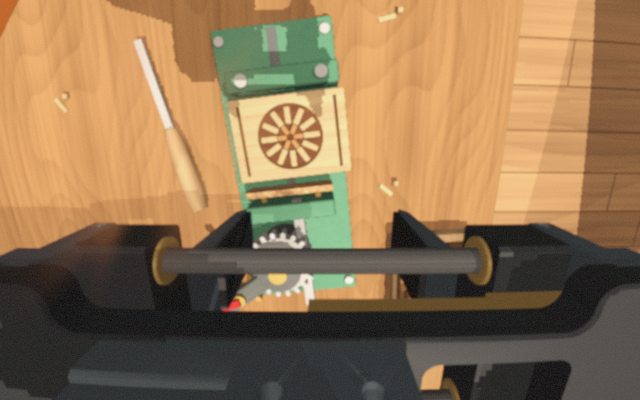

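The wrist view shows the vise with its y axis roughly along world +y: bed corners about (212,32), (331,16) and (354,288), hub about (279,277). I'll enlarge the pictures to get finer pixel positions.

Run:
```python
import cv2
def crop(n,x0,x1,y0,y1,f):
    im=cv2.imread(f"pics/{n}0.png")[y0:y1,x0:x1]
    cv2.imwrite(f"pics/{n}0c.png",cv2.resize(im,None,fx=f,fy=f,interpolation=cv2.INTER_CUBIC))
crop("scene",240,430,215,335,4.2)
crop("side",290,450,160,260,5)
crop("wrist",190,390,0,150,4)
```

```text
(no output)
```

View pics/scene0c.png

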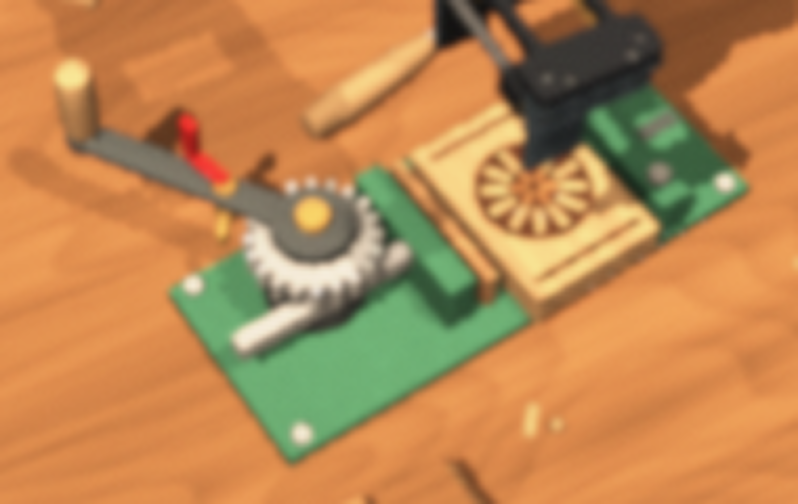

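View pics/side0c.png

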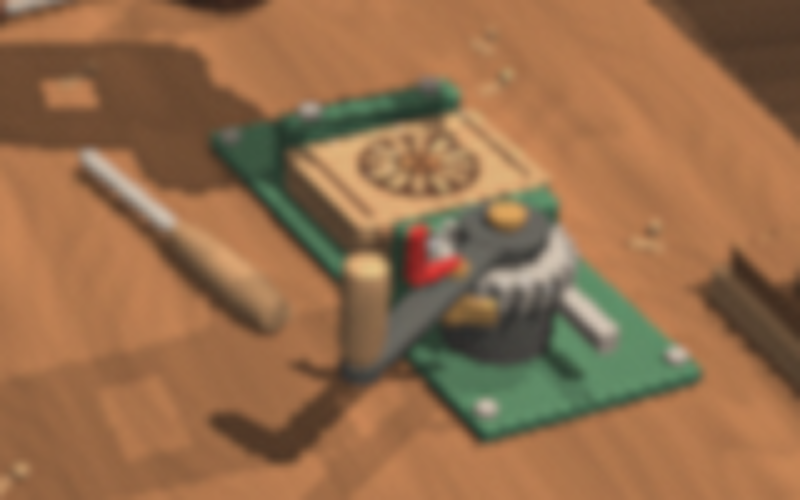

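View pics/wrist0c.png

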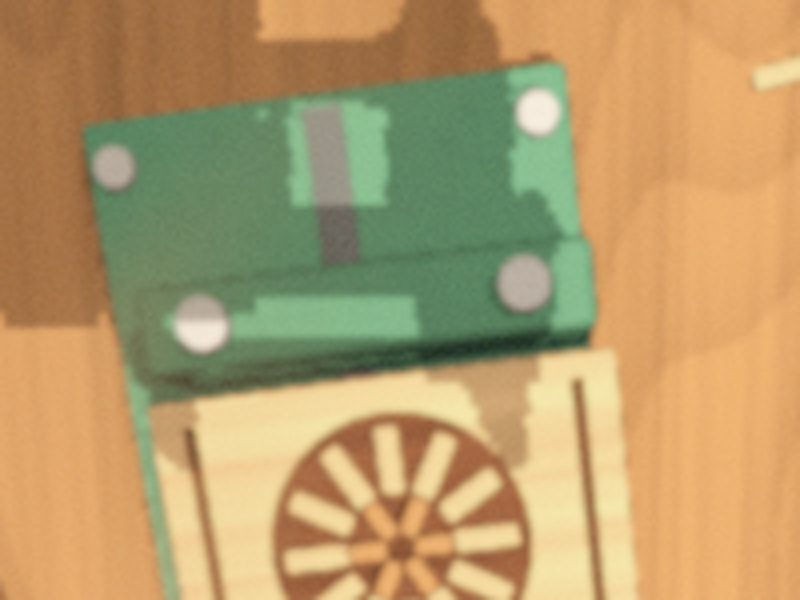

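```bash
cat > h.py <<'E'
import numpy as np, cv2
def proj(m,P):
    rv,_=cv2.Rodrigues(m["R"]); p,_=cv2.projectPoints(np.array(P,float).reshape(-1,1,3),rv,m["t"],m["intrinsics"],m["dist_coeffs"]); return p.reshape(-1,2)
def vw(v,p):
    c,s=np.cos(v[2]),np.sin(v[2]); return np.array([v[0]+c*p[0]-s*p[1],v[1]+s*p[0]+c*p[1],p[2]])
def grip(th,z=.125,rad=.165): return np.array([-rad*np.cos(th),-rad*np.sin(th),z])
def tip(th,d,z=.118): # d lateral toward growing
    return np.array([-.09*np.cos(th)+d*np.sin(th),-.09*np.sin(th)-d*np.cos(th),z])
E
python3 - <<'E'
from h import *
from workcell import r
from scipy.optimize import least_squares
M={n:r.camera_model(n) for n in ["scene","side","wrist"]}
S=lambda x,y:(240+x/4.2,215+y/4.2); D=lambda x,y:(290+x/5,160+y/5); W=lambda x,y:(190+x/4,y/4)
A=(-.055,-.08,.012);B=(.095,-.08,.012);C=(.095,.29,.012);E_=(-.055,.29,.012);H=(0,0,.099)
obs=[("scene",A,S(172,291)),("scene",B,S(291,452)),("scene",C,S(748,183)),("scene",H,S(313,212)),("scene","g",S(73,73)),("scene","t",S(187,120)),
("side",A,D(483,432)),("side",B,D(703,373)),("side",E_,D(213,138)),("side",H,D(507,212)),("side","g",D(367,266)),("side","t",D(415,233)),
("wrist",E_,W(85,127)),("wrist",C,W(565,64)),("wrist",B,(354,287))]
def res(q):
    o=[]
    for n,p,px in obs:
        P=grip(q[3],.152) if p=="g" else tip(q[3],q[4],.130) if p=="t" else p
        o+=list(proj(M[n],vw(q,P))[0]-px)
    return np.array(o)
q=least_squares(res,[.72,-.1,0.1,.6,-.01],loss="soft_l1").x
print(q); print(np.c_[res(q).reshape(-1,2)].round(1).tolist())
np.save("q.npy",q)
for nm,p in [("hub",H),("grip",grip(q[3])),("tip",tip(q[3],q[4]))]: print(nm,vw(q,p).round(4))
E
```

```text
[ 0.64865492 -0.10070095  0.10443888  0.5577527  -0.01186789]
[[-2.3, -1.0], [-1.5, 2.0], [0.1, 1.0], [-1.0, 0.2], [-1.3, -0.3], [-0.4, -0.1], [-0.0, -0.4], [0.3, -0.9], [-0.8, -1.5], [-0.1, -0.3], [0.1, -1.1], [0.1, -1.3], [-1.5, -0.6], [0.5, -0.3], [1.2, 0.3]]
hub [ 0.6487 -0.1007  0.099 ]
grip [ 0.5185 -0.2022  0.125 ]
tip [ 0.5704 -0.1467  0.118 ]
```

Call:
drive_tool([
  [[-1,0,0,0,0.0397],[-1,0,0,0,0.0397],[-1,0,0,0,0.0397],[-1,0,0,0,0.0397],[-1,0,0,0,0.0397],[-1,0,0,0,0.0397],[-1,0,0,0,0.0397],[-1,0,0,0,0.0397]],
])

```text
time_s: 0.82
tcp_pos: [0.698, 0.0001, 0.1785]
ee_rot: [-0.001, 0.96, 0.28, -0.002]
wrist_force: [0.6, -0.6, 0.6]
grip_width: 0.0409
```

```bash
cat >> h.py <<'E'
from scipy.spatial.transform import Rotation as Ro
def toolR(s):
    w,x,y,z=s["ee_rot"]; return Ro.from_quat([x,y,z,w]).as_matrix()
def rep(r,q,th=None,d=0,rad=.165,z=.11,tgt=True):
    s=r.get_state(); R=toolR(s); p=np.array(s["tcp_pos"])
    c,sn=np.cos(q[2]),np.sin(q[2]); rel=p[:2]-q[:2]; v=np.array([c*rel[0]+sn*rel[1],-sn*rel[0]+c*rel[1]])
    print("t",round(s["time_s"],2),"tcp",p.round(4),"vise",v.round(4),"polar rad %.4f th %.4f"%(np.hypot(*v),np.arctan2(-v[1],-v[0])),"grip",round(s["grip_width"],4))
    yd=R[:,1]; print("tool y heading as handle theta: %.4f"%(np.arctan2(yd[0],-yd[1])-q[2]))
    f=np.array(s["wrist_force"]); print("F tool",(R.T@f).round(2),"tilt",R[:,2].round(3))
    if th is not None:
        P=np.array([-rad*np.cos(th)+d*np.sin(th),-rad*np.sin(th)-d*np.cos(th),z]); W=vw(q,P); D=R.T@(W-p)
        h=th+q[2]; cur=np.arctan2(yd[0],-yd[1]); print("target shift mm",(D*1e3).round(1),"share",(D/.3).round(4),"turn share %.4f"%(-(h-cur)/np.pi))
E
python3 - <<'E'
from h import *
from workcell import r
q=np.load("q.npy"); rep(r,q,.565,-.045,.095,.181)
E
```

```text
t 0.82 tcp [6.980e-01 1.000e-04 1.785e-01] vise [0.0596 0.0951] polar rad 0.1122 th -2.1305 grip 0.0409
tool y heading as handle theta: 0.4632
F tool [ 0.17  0.79 -0.62] tilt [-0.005  0.    -1.   ]
target shift mm [-194.9   23.3   -1.8] share [-0.6496  0.0778 -0.0059] turn share -0.0324
```

Call:
drive_tool([
  [[-1,0,0,0,-0.0324],[-1,-0.1,0.02,0,0],[-1,-0.1,0.02,0,0],[-1,-0.1,0.02,0,0],[-1,-0.1,0.02,0,0],[-1,-0.1,0.02,0,0],[-1,-0.1,0,0,0],[-1,0,0,0,0]],
])

```text
time_s: 1.48
tcp_pos: [0.5673, -0.1363, 0.1765]
ee_rot: [-0.002, 0.946, 0.323, -0.004]
wrist_force: [0.1, 0.3, -1.0]
grip_width: 0.0003
```

Run:
```python
from h import *
from workcell import r
q=np.load("q.npy"); rep(r,q,.565,-.045,.095,.108)
m=r.camera_model("wrist")
cv2.imwrite("pics/wrist1.png",r.camera("wrist")[:,:,::-1])
print(proj(m,[vw(q,(0,0,.099)),vw(q,grip(q[3],.152)),vw(q,tip(q[3],q[4],.13)),vw(q,(-.055,-.08,.012)),vw(q,(.095,-.08,.012))]).round(1))
```

```text
t 1.48 tcp [ 0.5673 -0.1363  0.1765] vise [-0.0847 -0.027 ] polar rad 0.0889 th 0.3083 grip 0.0003
tool y heading as handle theta: 0.5528
F tool [ 0.24 -0.18  1.02] tilt [-0.008  0.001 -1.   ]
target shift mm [ -8.9 -22.   68.7] share [-0.0298 -0.0732  0.229 ] turn share -0.0039
[[343.6 107.5]
 [345.1 289.7]
 [332.  206.1]
 [366.9 179.5]
 [433.7  79.1]]
```

View pics/wrist1.png

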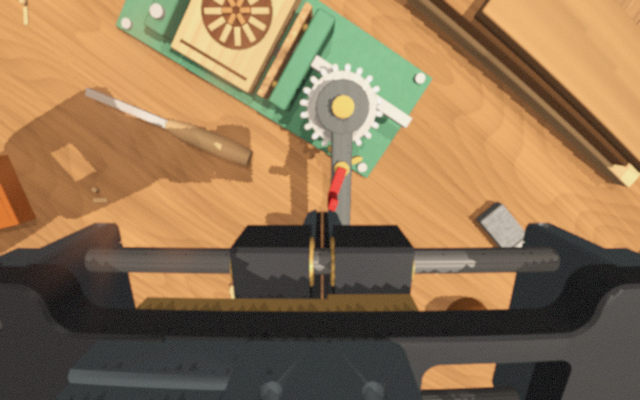

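The wrist view puts the hub at (343,107) and the tab tip at about (333,206), both where the fit predicts. Next I move beside the tab and go down.

Call:
drive_tool([
  [[-1,-0.015,-0.037,0,0],[-1,-0.015,-0.037,0,-0.004],[-1,0,0,0.06,0],[-1,0,0,0.06,0],[-1,0,0,0.06,0],[-1,0,0,0.04,0],[-1,0,0,0,0]],
])

```text
time_s: 2.12
tcp_pos: [0.5498, -0.1199, 0.1102]
ee_rot: [-0.0, 0.944, 0.331, -0.001]
wrist_force: [-1.0, -0.3, 0.4]
grip_width: 0.0002
```

Run:
```python
from h import *
from workcell import r
q=np.load("q.npy"); rep(r,q,.59,-.012,.095,.108)
cv2.imwrite("pics/wrist2.png",r.camera("wrist")[:,:,::-1])
```

```text
t 2.12 tcp [ 0.5498 -0.1199  0.1102] vise [-0.1003 -0.0088] polar rad 0.1007 th 0.0876 grip 0.0002
tool y heading as handle theta: 0.5704
F tool [-1.01 -0.4  -0.4 ] tilt [-0.002  0.    -1.   ]
target shift mm [-6.  36.6  2.2] share [-0.02    0.1221  0.0073] turn share -0.0062
```

View pics/wrist2.png

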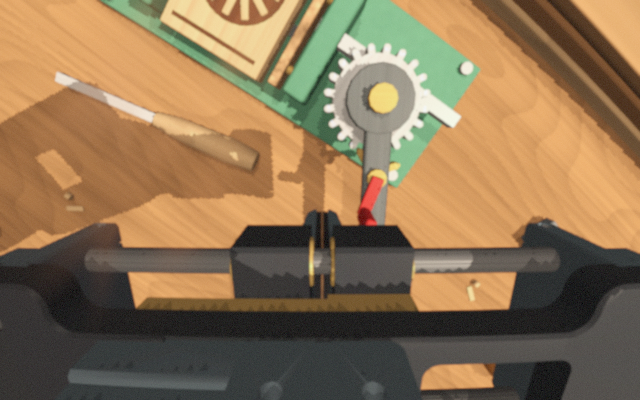

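The fingers (tips about (322,215)) are beside the red tab (about (367,220)) on its loosen side. I'll push.

Call:
drive_tool([
  [[-1,-0.01,0.02,0,0],[-1,-0.01,0.02,0,0],[-1,0,0.02,0,0],[-1,0,0.015,0,0],[-1,0,0.015,0,0],[-1,0,0.015,0,0]],
])

```text
time_s: 2.67
tcp_pos: [0.5691, -0.1513, 0.1152]
ee_rot: [0.001, 0.943, 0.332, 0.001]
wrist_force: [0.2, 0.3, -0.2]
grip_width: 0.0008
```

Run:
```python
from h import *
from workcell import r
q=np.load("q.npy"); rep(r,q,.60,-.008,.095,.108)
cv2.imwrite("pics/wrist3.png",r.camera("wrist")[0:260,180:480,::-1].repeat(2,0).repeat(2,1))
```

```text
t 2.67 tcp [ 0.5691 -0.1513  0.1152] vise [-0.0844 -0.0421] polar rad 0.0943 th 0.4623 grip 0.0008
tool y heading as handle theta: 0.5717
F tool [ 0.3  -0.09  0.22] tilt [ 0.003 -0.001 -1.   ]
target shift mm [-1.5  5.   7.2] share [-0.0049  0.0166  0.024 ] turn share -0.0090
```

View pics/wrist3.png

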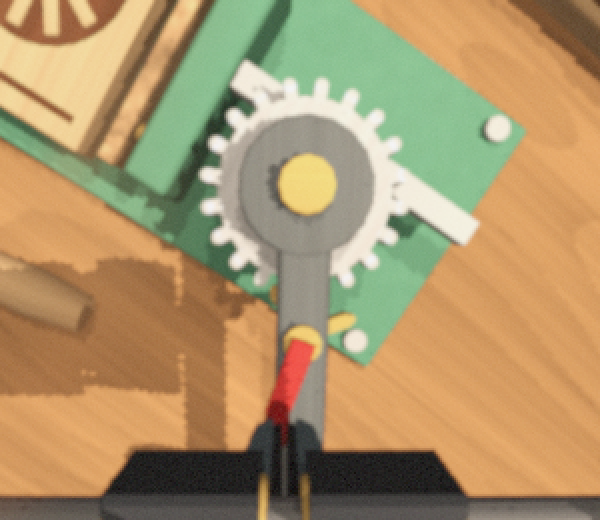

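Run:
```python
from h import *
from workcell import r
q=np.load("q.npy"); s=r.get_state(); R=toolR(s); p=s["tcp_pos"]; m=r.camera_model("wrist")
for o in [(0,0,0),(.016,0,0),(-.016,0,0),(.016,.0135,0),(.016,-.0135,0),(.011,0,-.019)]:
    print(o,((proj(m,[p+R@np.array(o)])[0]-[180,0])*2).round(0))
for th in (.56,.6):
  for d in(-.012,0,.01):
    print(th,d,((proj(m,[vw(q,tip(th,d,.13)),vw(q,tip(th,d,.096)),vw(q,grip(th,.09,.062))])-[180,0])*2).round(0).tolist())
for n in ["scene","side"]: cv2.imwrite(f"pics/{n}3.png",r.camera(n)[:,:,::-1])
a=cv2.imread("pics/scene3.png")[215:305,240:360];b=cv2.imread("pics/side3.png")[170:260,320:440]
cv2.imwrite("pics/both3.png",cv2.resize(np.vstack([a,b]),None,fx=3.2,fy=3.2,interpolation=cv2.INTER_CUBIC))
```

```text
(0, 0, 0) [282. 438.]
(0.016, 0, 0) [282. 398.]
(-0.016, 0, 0) [282. 476.]
(0.016, 0.0135, 0) [317. 398.]
(0.016, -0.0135, 0) [246. 398.]
(0.011, 0, -0.019) [281. 426.]
0.56 -0.012 [[272.0, 442.0], [273.0, 414.0], [302.0, 346.0]]
0.56 0 [[305.0, 442.0], [302.0, 415.0], [302.0, 346.0]]
0.56 0.01 [[333.0, 442.0], [326.0, 415.0], [302.0, 346.0]]
0.6 -0.012 [[282.0, 443.0], [282.0, 415.0], [308.0, 346.0]]
0.6 0 [[315.0, 442.0], [310.0, 414.0], [308.0, 346.0]]
0.6 0.01 [[343.0, 441.0], [334.0, 414.0], [308.0, 346.0]]
```

View pics/both3.png

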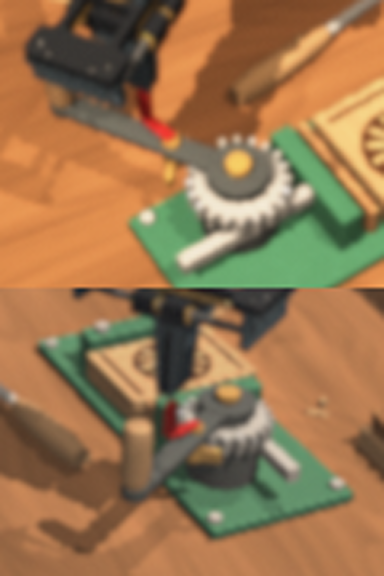

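Run:
```python
from h import *
from workcell import r
q=np.load("q.npy"); s=r.get_state(); R=toolR(s); p=s["tcp_pos"]
for n,(x,y),f in [("scene",(270,222),8),("side",(350,185),8)]:
    m=r.camera_model(n); im=cv2.imread(f"pics/{n}3.png")[y:y+60,x:x+60]; im=cv2.resize(im,None,fx=f,fy=f,interpolation=cv2.INTER_CUBIC)
    def mk(P,c):
        u=(proj(m,[P])[0]-[x,y]+.5)*f; cv2.circle(im,tuple(int(a) for a in u),3,c,-1)
    mk(p,(255,255,0))
    for sx in(-.016,.016):
        for sy in (-.0135,.0135): mk(p+R@np.array([sx,sy,0]),(255,0,0))
    mk(vw(q,tip(q[3],q[4],.13)),(0,255,0)); mk(vw(q,tip(q[3],q[4],.096)),(0,255,0))
    cv2.imwrite(f"pics/{n}3z.png",im)
a=cv2.imread("pics/scene3z.png");b=cv2.imread("pics/side3z.png")
cv2.imwrite("pics/both3z.png",cv2.resize(np.hstack([a,b]),(800,400)))
```

```text
(no output)
```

View pics/both3z.png

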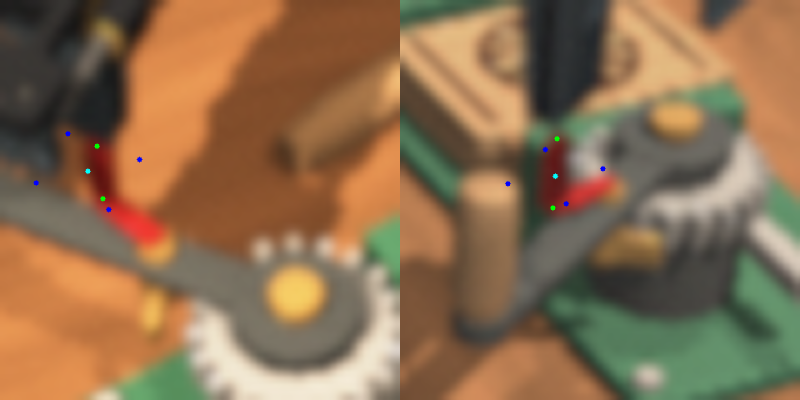

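Run:
```python
from h import *
from workcell import r
from scipy.optimize import least_squares
M={n:r.camera_model(n) for n in ["scene","side"]}
k=60*8/400*0+ (8*400/480)
A=np.array([100,138])/k+[270,222]-.5; B=np.array([557-400,112])/k+[350,185]-.5
f=lambda P:np.r_[proj(M["scene"],[P])[0]-A,proj(M["side"],[P])[0]-B]
o=least_squares(f,[.57,-.15,.12]); print(o.x.round(4),o.fun.round(1)); q=np.load("q.npy"); rep(r,q)
for n in M:
  print(n,proj(M[n],[[.6996,-.046,.1808],[.6996,.046,.1808],[.6537,0,.1808],[.7453,0,.1808]]).round(0).tolist())
```

```text
[ 0.5721 -0.1449  0.1397] [ 0.3 -0.8  0.6  0.6]
t 2.82 tcp [ 0.5687 -0.1509  0.1148] vise [-0.0848 -0.0416] polar rad 0.0945 th 0.4564 grip 0.0001
tool y heading as handle theta: 0.5716
F tool [-0.07  0.3   0.74] tilt [ 0.003 -0.001 -1.   ]
scene [[342.0, 253.0], [375.0, 239.0], [350.0, 233.0], [368.0, 260.0]]
side [[401.0, 166.0], [388.0, 153.0], [381.0, 162.0], [409.0, 157.0]]
```

Run:
```python
import cv2,numpy as np
a=cv2.imread("pics/scene0.png")[170:270,320:420];b=cv2.imread("pics/side0.png")[80:180,350:450]
cv2.imwrite("pics/f0.png",cv2.resize(np.hstack([a,b]),None,fx=4,fy=4,interpolation=cv2.INTER_CUBIC))
```

```text
(no output)
```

View pics/f0.png

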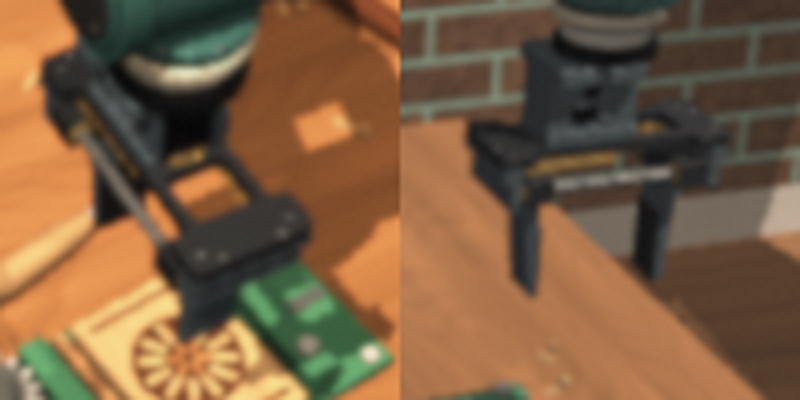

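The projections show the visible fingertips ending at z≈0.139 while the reported TCP is 0.115. So the real tips sit about 24 mm higher than stated and passed over the tab (no force, and the lever is still on loosen). I'll back off, go down further and push again.

Call:
drive_tool([
  [[-1,0,-0.06,0,0],[-1,0,-0.06,0,0],[-1,0,0,0.04,0],[-1,0,0,0.04,0],[-1,0,0,0.03,0],[-1,0,0,0,0]],
])

```text
time_s: 3.32
tcp_pos: [0.5458, -0.1223, 0.0789]
ee_rot: [0.001, 0.943, 0.332, 0.001]
wrist_force: [-1.5, -0.5, -0.1]
grip_width: -0.0
```

```bash
cat >> h.py <<'E'
def zoom(r,q,name,out,f=8,w=60,cen=None,th=.56,d=-.012):
    m=r.camera_model(name); s=r.get_state(); im=r.camera(name)[:,:,::-1]
    c=proj(m,[vw(q,grip(th,.11,.09)) if cen is None else cen])[0].astype(int); x,y=c-w//2; x=max(x,0);y=max(y,0)
    z=cv2.resize(im[y:y+w,x:x+w],(400,400),interpolation=cv2.INTER_CUBIC); return z
def both(r,q,out,**k):
    cv2.imwrite(out,np.hstack([zoom(r,q,n,None,**k) for n in("scene","side")]))
E
python3 - <<'E'
from h import *
from workcell import r
q=np.load("q.npy"); rep(r,q,.565,-.012,.095,.088); both(r,q,"pics/b4.png")
E
```

```text
t 3.32 tcp [ 0.5458 -0.1223  0.0789] vise [-0.1046 -0.0107] polar rad 0.1051 th 0.1023 grip -0.0
tool y heading as handle theta: 0.5715
F tool [-1.45 -0.55  0.13] tilt [ 0.003 -0.001 -1.   ]
target shift mm [-1.1 34.9 -9. ] share [-0.0038  0.1165 -0.03  ] turn share 0.0021
```

View pics/b4.png

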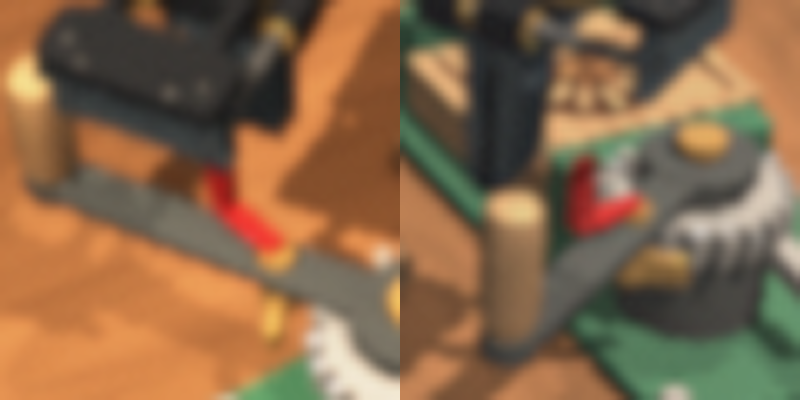

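Call:
drive_tool([
  [[-1,0,0.03,0,0],[-1,0,0.02,0,0],[-1,0,0.02,0,0],[-1,0,0.015,0,0],[-1,0,0.015,0,0]],
])

```text
time_s: 3.83
tcp_pos: [0.5675, -0.149, 0.0811]
ee_rot: [0.001, 0.944, 0.331, 0.002]
wrist_force: [-1.5, 0.2, -0.6]
grip_width: 0.0007
```

Run:
```python
from h import *
from workcell import r
q=np.load("q.npy"); rep(r,q,.60,-.012,.095,.082); both(r,q,"pics/b5.png")
```

```text
t 3.83 tcp [ 0.5675 -0.149   0.0811] vise [-0.0857 -0.0396] polar rad 0.0944 th 0.4324 grip 0.0007
tool y heading as handle theta: 0.5708
F tool [-1.01 -1.12  0.57] tilt [ 0.004 -0.001 -1.   ]
target shift mm [-1.8  3.8 -0.9] share [-0.0061  0.0127 -0.0029] turn share -0.0093
```

View pics/b5.png

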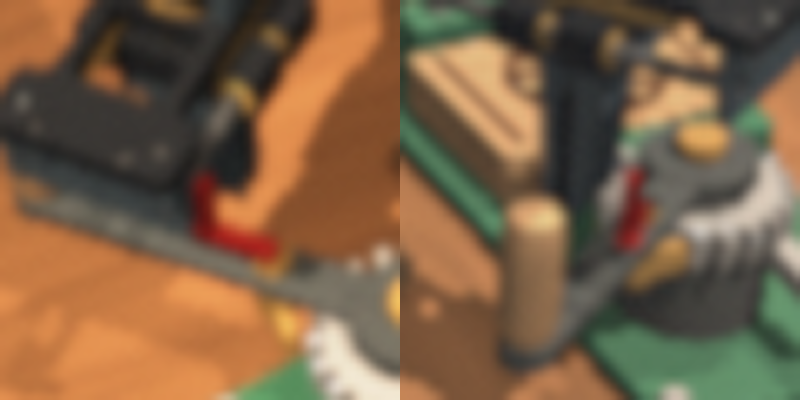

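The tab and handle are being pushed now; I'll keep going.

Call:
drive_tool([
  [[-1,0,0.012,0,0],[-1,0,0.012,0,0],[-1,0,0.012,0,0]],
])

```text
time_s: 4.18
tcp_pos: [0.5746, -0.1576, 0.0813]
ee_rot: [0.001, 0.944, 0.331, 0.002]
wrist_force: [-8.1, 11.8, 1.5]
grip_width: 0.0003
```

Run:
```python
from h import *
from workcell import r
q=np.load("q.npy"); rep(r,q,.60,-.005,.095,.082); both(r,q,"pics/b6.png")
```

```text
t 4.18 tcp [ 0.5746 -0.1576  0.0813] vise [-0.0796 -0.0488] polar rad 0.0934 th 0.5503 grip 0.0003
tool y heading as handle theta: 0.5706
F tool [  1.05 -14.22  -1.56] tilt [ 0.004 -0.001 -1.   ]
target shift mm [-1.8 -0.3 -0.7] share [-0.0059 -0.001  -0.0023] turn share -0.0094
```

View pics/b6.png

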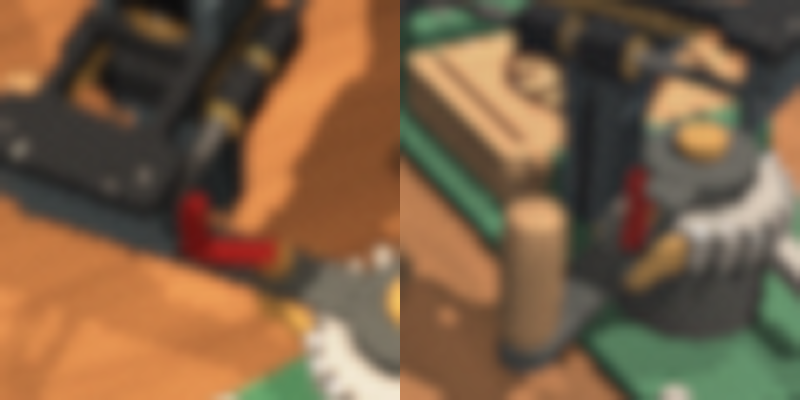

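The push reads 14 N with the handle on its stop. I'll back off and check the lever.

Call:
drive_tool([
  [[-1,0,-0.06,0,0],[-1,0,-0.07,0,0],[-1,0,0,-0.09,0],[-1,0,0,-0.09,0],[-1,0,0,-0.09,0],[-1,0,0,0,0]],
])

```text
time_s: 4.78
tcp_pos: [0.5476, -0.1252, 0.1634]
ee_rot: [-0.001, 0.944, 0.331, -0.0]
wrist_force: [1.2, 0.2, 2.0]
grip_width: 0.0002
```

Run:
```python
from h import *
from workcell import r
q=np.load("q.npy"); rep(r,q,.60,0,.165,.155)
m=r.camera_model("wrist")
im=r.camera("wrist")[:,:,::-1]; cv2.imwrite("pics/w7full.png",im)
cv2.imwrite("pics/w7.png",im[60:320,200:500].repeat(2,0).repeat(2,1))
for th in (.56,.6):
  for d in(-.01,0,.01):
    print(th,d,((proj(m,[vw(q,tip(th,d,.13)),vw(q,tip(th,d,.096)),vw(q,grip(th,.09,.062))])-[200,60])*2).round(0).tolist())
```

```text
t 4.78 tcp [ 0.5476 -0.1252  0.1634] vise [-0.103  -0.0138] polar rad 0.1039 th 0.1335 grip 0.0002
tool y heading as handle theta: 0.5707
F tool [ 1.1   0.62 -1.98] tilt [-0.001  0.001 -1.   ]
target shift mm [-70.8  48.9   8.3] share [-0.2359  0.1629  0.0277] turn share -0.0093
0.56 -0.01 [[317.0, 284.0], [308.0, 265.0], [329.0, 208.0]]
0.56 0 [[339.0, 284.0], [328.0, 265.0], [329.0, 208.0]]
0.56 0.01 [[362.0, 284.0], [348.0, 266.0], [329.0, 208.0]]
0.6 -0.01 [[325.0, 284.0], [315.0, 266.0], [334.0, 208.0]]
0.6 0 [[347.0, 284.0], [335.0, 265.0], [334.0, 208.0]]
0.6 0.01 [[370.0, 283.0], [355.0, 265.0], [334.0, 208.0]]
```

View pics/w7.png

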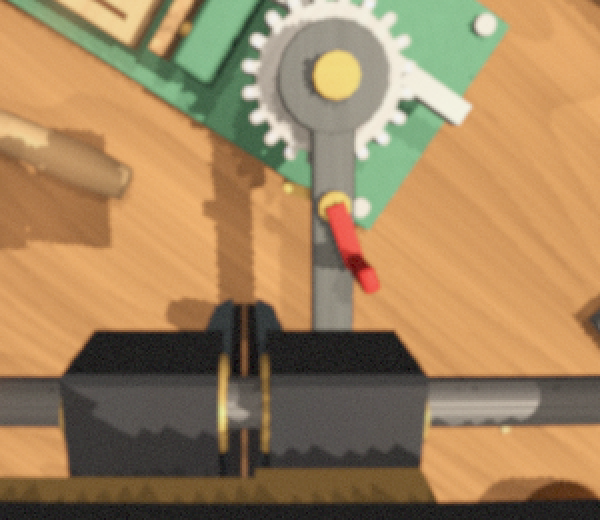

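The lever tip at (370,283) matches +10 mm at θ=0.6, so it is set to tighten. Now I straddle the knob.

Call:
drive_tool([
  [[0,-0.08,0.055,0,0],[0,-0.08,0.055,0,-0.009],[0,-0.08,0.055,0,0],[0,0,0,0,0]],
])

```text
time_s: 5.17
tcp_pos: [0.5216, -0.2107, 0.1592]
ee_rot: [-0.001, 0.938, 0.347, -0.001]
wrist_force: [0.9, 0.1, -0.5]
grip_width: 0.0245
```

Run:
```python
from h import *
from workcell import r
q=np.load("q.npy"); rep(r,q,.60,0,.165,.100)
both(r,q,"pics/b8.png",w=80,cen=vw(q,grip(.6,.13)))
```

```text
t 5.17 tcp [ 0.5216 -0.2107  0.1592] vise [-0.1378 -0.0961] polar rad 0.1680 th 0.6088 grip 0.0245
tool y heading as handle theta: 0.6046
F tool [0.79 0.53 0.47] tilt [-0.003  0.002 -1.   ]
target shift mm [ 3.1 -1.3 59.3] share [ 0.0103 -0.0043  0.1975] turn share 0.0015
```

View pics/b8.png

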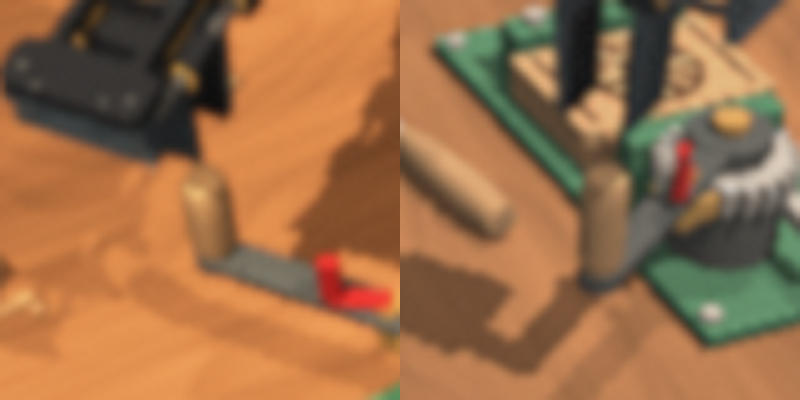

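Call:
drive_tool([
  [[0,0.01,-0.004,0,0],[0,0,0,0,0],[0,0,0,0,0],[0,0,0,0.06,0],[0,0,0,0.06,0],[0,0,0,0.06,0],[0,0,0,0.02,0],[0,0,0,0,0]],
])

```text
time_s: 5.93
tcp_pos: [0.5253, -0.1997, 0.0961]
ee_rot: [-0.002, 0.937, 0.35, -0.001]
wrist_force: [-0.2, 0.2, -0.6]
grip_width: 0.0456
```

Run:
```python
from h import *
from workcell import r
q=np.load("q.npy"); rep(r,q,.60,0,.165,.100)
both(r,q,"pics/b9.png",w=80,cen=vw(q,grip(.6,.13)))
```

```text
t 5.93 tcp [ 0.5253 -0.1997  0.0961] vise [-0.133  -0.0856] polar rad 0.1582 th 0.5720 grip 0.0456
tool y heading as handle theta: 0.6098
F tool [ 0.   -0.29  0.57] tilt [-0.003  0.003 -1.   ]
target shift mm [-6.9  4.4 -3.9] share [-0.0231  0.0145 -0.0131] turn share 0.0031
```

View pics/b9.png

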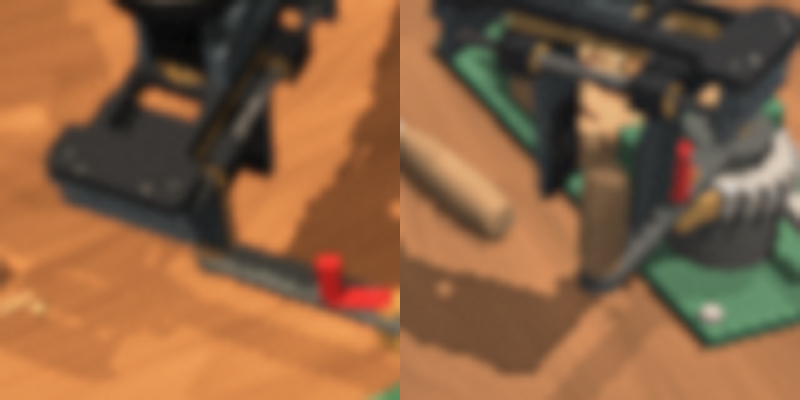

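The fingers straddle the knob. I'll swing back in short steps.

Call:
drive_tool([
  [[0,-0.02,-0.0333,0,0.0193],[0,0.001,-0.0333,0,0.0193],[0,0.001,-0.0333,0,0.0193],[0,0.001,-0.0333,0,0.0193],[0,0.001,-0.0333,0,0.0193],[0,0.001,-0.0333,0,0.0193]],
])

```text
time_s: 6.53
tcp_pos: [0.4947, -0.1537, 0.1042]
ee_rot: [0.002, 0.986, 0.167, 0.004]
wrist_force: [0.6, -1.2, 0.3]
grip_width: 0.0458
```

Run:
```python
from h import *
from workcell import r
q=np.load("q.npy"); rep(r,q,.25,0,.165,.100)
both(r,q,"pics/b10.png",w=80,cen=vw(q,grip(.3,.13)))
```

```text
t 6.53 tcp [ 0.4947 -0.1537  0.1042] vise [-0.1586 -0.0366] polar rad 0.1628 th 0.2270 grip 0.0458
tool y heading as handle theta: 0.2313
F tool [ 0.19  1.38 -0.25] tilt [ 0.008 -0.002 -1.   ]
target shift mm [-2.2  3.8  4.2] share [-0.0074  0.0126  0.014 ] turn share -0.0060
```

View pics/b10.png

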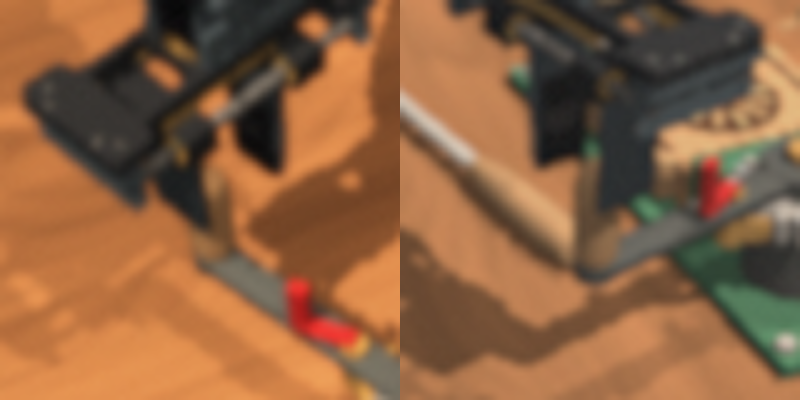

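The handle follows at 1.4 N, which is clicking free. I'll continue to near -0.57.

Call:
drive_tool([
  [[0,-0.003,-0.0333,0.006,0.0193],[0,-0.001,-0.0333,0.004,0.0193],[0,0.001,-0.0333,0.002,0.0193],[0,0.001,-0.0333,0.002,0.0193],[0,0.001,-0.0333,0,0.0193],[0,0.001,-0.0333,0,0.0193],[0,0.001,-0.0333,0,0.0193],[0,0.001,-0.0333,0,0.0193],[0,0.001,-0.0333,0,0.0193],[0,0.001,-0.0333,0,0.0193]],
])

```text
time_s: 7.47
tcp_pos: [0.4968, -0.0579, 0.1075]
ee_rot: [0.002, 0.991, -0.134, 0.011]
wrist_force: [-0.3, -0.5, -0.7]
grip_width: 0.0454
```

Run:
```python
from h import *
from workcell import r
q=np.load("q.npy"); rep(r,q,-.62,0,.165,.100)
```

```text
t 7.47 tcp [ 0.4968 -0.0579  0.1075] vise [-0.1466  0.0584] polar rad 0.1578 th -0.3792 grip 0.0454
tool y heading as handle theta: -0.3723
F tool [-0.16  0.53  0.69] tilt [ 0.02  -0.007 -1.   ]
target shift mm [ -2.3 -39.4   7.5] share [-0.0077 -0.1312  0.0248] turn share 0.0789
```

Call:
drive_tool([
  [[0,-0.008,-0.0333,0.01,0.0193],[0,-0.004,-0.0333,0.008,0.0193],[0,-0.001,-0.0333,0.006,0.0193],[0,0,-0.025,0.006,0.0145]],
])

```text
time_s: 7.8
tcp_pos: [0.5102, -0.0215, 0.1018]
ee_rot: [0.001, 0.969, -0.246, 0.013]
wrist_force: [-0.2, -0.5, 0.4]
grip_width: 0.0455
```

Run:
```python
from h import *
from workcell import r
q=np.load("q.npy"); rep(r,q,-.62,0,.165,.100)
both(r,q,"pics/b11.png",w=120,cen=vw(q,(-.03,.06,.09)))
```

```text
t 7.8 tcp [ 0.5102 -0.0215  0.1018] vise [-0.1295  0.0932] polar rad 0.1595 th -0.6240 grip 0.0455
tool y heading as handle theta: -0.6010
F tool [ 0.06  0.54 -0.36] tilt [ 0.026 -0.008 -1.   ]
target shift mm [-5.5  0.5  1.7] share [-0.0184  0.0018  0.0055] turn share 0.0060
```

View pics/b11.png

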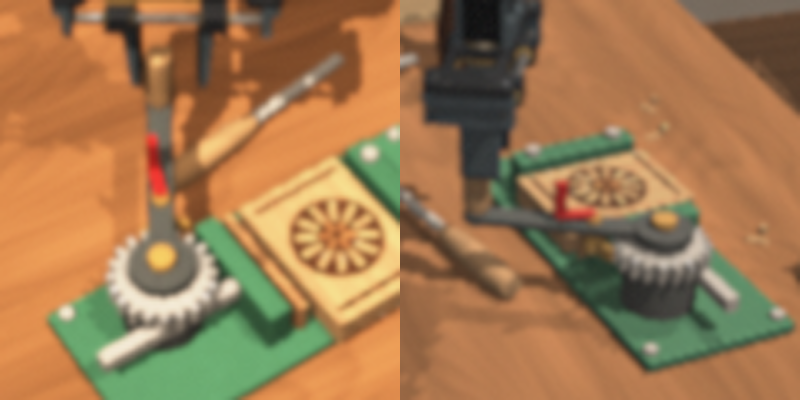

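The jaw and panel look unchanged and the lever is still over. Now the tightening stroke, first part.

Call:
drive_tool([
  [[0,-0.018,0.0333,0.005,-0.0193],[0,0.001,0.0333,0,-0.0193],[0,0.001,0.0333,0,-0.0193],[0,0.001,0.0333,0,-0.0193],[0,0.001,0.0333,0,-0.0193],[0,0.001,0.0333,0,-0.0193],[0,0.001,0.0333,0,-0.0193],[0,0.001,0.0333,0,-0.0193],[0,0.001,0.0333,0,-0.0193],[0,0.001,0.0333,0,-0.0193],[0,0.001,0.0333,0,-0.0193],[0,0.001,0.0333,0,-0.0193]],
])

```text
time_s: 8.9
tcp_pos: [0.4903, -0.1413, 0.1028]
ee_rot: [0.002, 0.988, 0.155, 0.011]
wrist_force: [-2.5, 7.6, -0.3]
grip_width: 0.0458
```

Run:
```python
from h import *
from workcell import r
q=np.load("q.npy"); rep(r,q,.3,0,.165,.100)
```

```text
t 8.9 tcp [ 0.4903 -0.1413  0.1028] vise [-0.1617 -0.0238] polar rad 0.1634 th 0.1463 grip 0.0458
tool y heading as handle theta: 0.2065
F tool [-0.09 -7.98  0.22] tilt [ 0.022 -0.001 -1.   ]
target shift mm [-1.2 25.2  3. ] share [-0.0041  0.084   0.0099] turn share -0.0298
```

Call:
drive_tool([
  [[0,0,0.0333,0.004,-0.015],[0,0.001,0.0333,0.004,-0.015],[0,0.001,0.0333,0.002,-0.015],[0,0.001,0.0333,0,-0.0193]],
])

```text
time_s: 9.23
tcp_pos: [0.504, -0.1796, 0.1011]
ee_rot: [0.0, 0.964, 0.265, 0.009]
wrist_force: [-3.9, 6.6, 0.1]
grip_width: 0.0456
```

Run:
```python
from h import *
from workcell import r
q=np.load("q.npy"); rep(r,q,.62,0,.165,.100)
both(r,q,"pics/b12.png",w=100,cen=vw(q,(-.03,.06,.05)))
```

```text
t 9.23 tcp [ 0.504  -0.1796  0.1011] vise [-0.1521 -0.0633] polar rad 0.1647 th 0.3947 grip 0.0456
tool y heading as handle theta: 0.4322
F tool [ 0.05 -7.69 -0.13] tilt [ 0.017  0.004 -1.   ]
target shift mm [ 2.5 37.   1.3] share [0.0083 0.1233 0.0044] turn share -0.0598
```

View pics/b12.png

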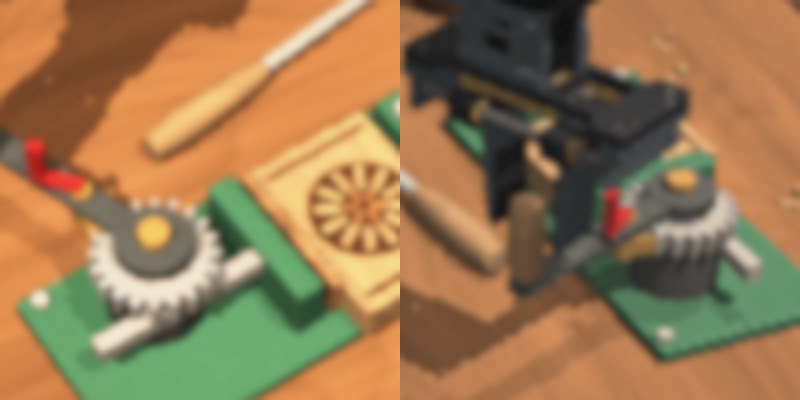

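The pad is at or near the panel, and 7.7 N is still the unloaded force. I continue in small steps.

Call:
drive_tool([
  [[0,0.001,0.0333,0.002,-0.017],[0,0.001,0.0333,0,-0.017]],
])

```text
time_s: 9.5
tcp_pos: [0.5133, -0.1956, 0.1005]
ee_rot: [-0.001, 0.949, 0.316, 0.008]
wrist_force: [-4.8, 6.8, 3.5]
grip_width: 0.0457
```

Run:
```python
from h import *
from workcell import r
q=np.load("q.npy"); rep(r,q,.62,0,.165,.100)
```

```text
t 9.5 tcp [ 0.5133 -0.1956  0.1005] vise [-0.1445 -0.0803] polar rad 0.1653 th 0.5073 grip 0.0457
tool y heading as handle theta: 0.5391
F tool [ 0.3  -8.25 -3.56] tilt [ 0.015  0.006 -1.   ]
target shift mm [ 0.7 18.6  0.6] share [0.0025 0.062  0.0021] turn share -0.0258
```

Call:
drive_tool([
  [[0,0.001,0.0267,0.001,-0.012],[0,0.001,0.0267,0,-0.012]],
])

```text
time_s: 9.67
tcp_pos: [0.5219, -0.2075, 0.1004]
ee_rot: [-0.002, 0.935, 0.354, 0.007]
wrist_force: [-5.7, 5.2, 3.7]
grip_width: 0.0458
```

Run:
```python
from h import *
from workcell import r
q=np.load("q.npy"); rep(r,q,.62,0,.165,.100)
both(r,q,"pics/b13.png",w=100,cen=vw(q,(0.03,.11,.05)))
```

```text
t 9.67 tcp [ 0.5219 -0.2075  0.1004] vise [-0.1372 -0.093 ] polar rad 0.1657 th 0.5957 grip 0.0458
tool y heading as handle theta: 0.6193
F tool [-0.76 -7.7  -3.71] tilt [ 0.011  0.008 -1.   ]
target shift mm [0.7 4.  0.4] share [0.0023 0.0134 0.0014] turn share -0.0002
```

View pics/b13.png

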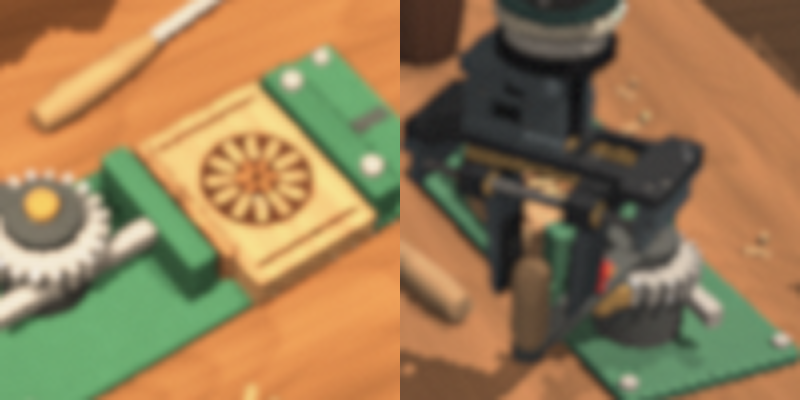

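The panel is nearly at the stop and still loose (7.7 N). Now a full back-swing.

Call:
drive_tool([
  [[0,0.001,-0.0333,0,0.0193],[0,0.001,-0.0333,0,0.0193],[0,0.001,-0.0333,0,0.0193],[0,0.001,-0.0333,0,0.0193],[0,0,-0.0333,0.002,0.0193],[0,0,-0.0333,0.002,0.0193],[0,0,-0.0333,0.002,0.0193],[0,0,-0.0333,0.002,0.0193],[0,0,-0.0333,0.002,0.0193]],
])

```text
time_s: 10.52
tcp_pos: [0.4833, -0.1284, 0.1006]
ee_rot: [0.0, 0.997, 0.072, 0.012]
wrist_force: [1.2, -0.5, -0.4]
grip_width: 0.0456
```

Run:
```python
from h import *
from workcell import r
q=np.load("q.npy"); rep(r,q,-.62,0,.165,.100)
```

```text
t 10.52 tcp [ 0.4833 -0.1284  0.1006] vise [-0.1673 -0.0103] polar rad 0.1677 th 0.0616 grip 0.0456
tool y heading as handle theta: 0.0397
F tool [1.16 0.64 0.44] tilt [ 0.023  0.001 -1.   ]
target shift mm [  37.2 -104.8    1.2] share [ 0.1241 -0.3493  0.0039] turn share 0.2100
```

Call:
drive_tool([
  [[0,0.003,-0.0333,0.002,0.0193],[0,0.002,-0.0333,0.002,0.0193],[0,0.001,-0.0333,0.002,0.0193],[0,0.001,-0.0333,0.002,0.0193],[0,0.001,-0.0333,0.003,0.0193],[0,0,-0.0333,0.004,0.0193],[0,0,-0.0333,0.004,0.0193],[0,0,-0.0333,0.004,0.0193],[0,0,-0.0333,0.004,0.0193],[0,0,-0.0333,0.004,0.0193],[0,0,-0.0333,0.004,0.0193]],
])

```text
time_s: 11.43
tcp_pos: [0.5059, -0.0191, 0.095]
ee_rot: [-0.002, 0.96, -0.279, 0.019]
wrist_force: [-1.1, -2.0, 2.2]
grip_width: 0.0457
```

Run:
```python
from h import *
from workcell import r
q=np.load("q.npy"); rep(r,q,-.62,0,.165,.100)
both(r,q,"pics/b14.png",w=100,cen=vw(q,(0,.1,.05)))
```

```text
t 11.43 tcp [ 0.5059 -0.0191  0.095 ] vise [-0.1334  0.0961] polar rad 0.1644 th -0.6240 grip 0.0457
tool y heading as handle theta: -0.6704
F tool [ 0.2   2.28 -2.23] tilt [ 0.038 -0.006 -0.999]
target shift mm [-0.4  0.6 -5.1] share [-0.0013  0.0021 -0.0169] turn share -0.0160
```

View pics/b14.png

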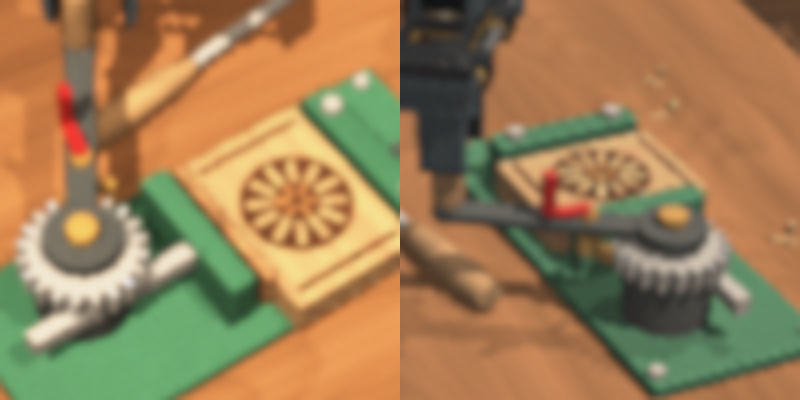

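Call:
drive_tool([
  [[0,0.001,0.0333,-0.006,-0.016],[0,0.001,0.0333,-0.004,-0.016],[0,0.001,0.0333,0,-0.016],[0,0.001,0.0333,0,-0.0193],[0,0.001,0.0333,0,-0.0193],[0,0.001,0.0333,0,-0.0193]],
])

```text
time_s: 12.03
tcp_pos: [0.4819, -0.0758, 0.0986]
ee_rot: [0.001, 0.995, -0.101, 0.021]
wrist_force: [1.9, 8.1, -3.7]
grip_width: 0.0457
```

Run:
```python
from h import *
from workcell import r
q=np.load("q.npy"); rep(r,q,0,0,.165,.100)
```

```text
t 12.03 tcp [ 0.4819 -0.0758  0.0986] vise [-0.1632  0.0421] polar rad 0.1686 th -0.2525 grip 0.0457
tool y heading as handle theta: -0.3068
F tool [ 0.06 -8.32  3.75] tilt [ 0.042 -0.005 -0.999]
target shift mm [11.1 40.7 -1. ] share [ 0.0369  0.1356 -0.0034] turn share -0.0977
```

Call:
drive_tool([
  [[0,0.006,0.0333,0,-0.0193],[0,0.006,0.0333,0,-0.0193]],
])

```text
time_s: 12.2
tcp_pos: [0.4802, -0.0966, 0.0986]
ee_rot: [0.001, 0.999, -0.036, 0.021]
wrist_force: [0.9, 11.1, -2.1]
grip_width: 0.0456
```

Run:
```python
from h import *
from workcell import r
q=np.load("q.npy"); rep(r,q,0,0,.165,.100)
both(r,q,"pics/b15.png",w=70,cen=vw(q,(0.03,.14,.05)))
```

```text
t 12.2 tcp [ 0.4802 -0.0966  0.0986] vise [-0.1671  0.0217] polar rad 0.1685 th -0.1289 grip 0.0456
tool y heading as handle theta: -0.1759
F tool [  0.06 -11.16   2.13] tilt [ 0.042 -0.003 -0.999]
target shift mm [ 6.  21.  -1.1] share [ 0.0198  0.0699 -0.0038] turn share -0.0560
```

View pics/b15.png

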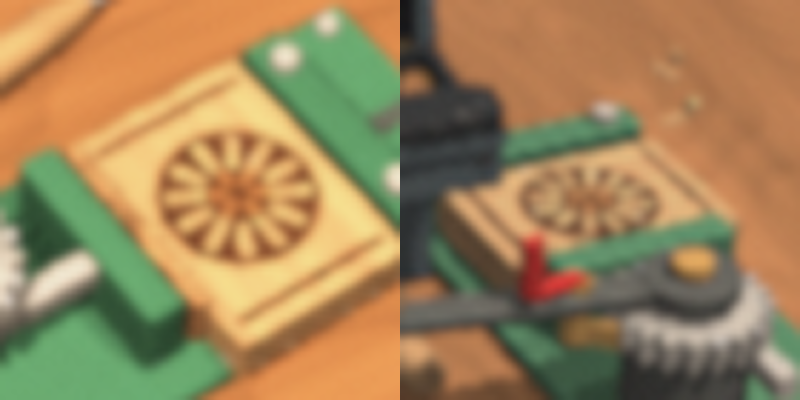

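Run:
```python
from h import *
from workcell import r
q=np.load("q.npy"); rep(r,q,0,0,.165,.100)
m=r.camera_model("scene"); im=r.camera("scene")[:,:,::-1]
c=proj(m,[vw(q,(0.04,.085,.05))])[0].astype(int); print(c); x,y=c-[20,15]
cv2.imwrite("pics/z16.png",cv2.resize(im[y:y+30,x:x+40],(800,600),interpolation=cv2.INTER_CUBIC))
# pad travel along y for px scale
print(proj(m,[vw(q,(.055,yy/1000,.05)) for yy in (80,88,96,104)])-[x,y])
rep(r,q)
```

```text
t 12.3 tcp [ 0.4803 -0.0972  0.0986] vise [-0.167  0.021] polar rad 0.1684 th -0.1253 grip 0.0458
tool y heading as handle theta: -0.1775
F tool [-0.6  -6.87  1.62] tilt [ 0.042 -0.004 -0.999]
target shift mm [ 5.8 20.3 -1.1] share [ 0.0193  0.0678 -0.0037] turn share -0.0565
[348 272]
[[22.34868998 19.77938889]
 [24.7960333  18.39012303]
 [27.23216214 17.00628292]
 [29.65708215 15.62787794]]
t 12.35 tcp [ 0.4803 -0.0968  0.0986] vise [-0.167   0.0214] polar rad 0.1684 th -0.1275 grip 0.0455
tool y heading as handle theta: -0.1796
F tool [ 0.69 -6.36  0.73] tilt [ 0.042 -0.004 -0.999]
```

View pics/z16.png

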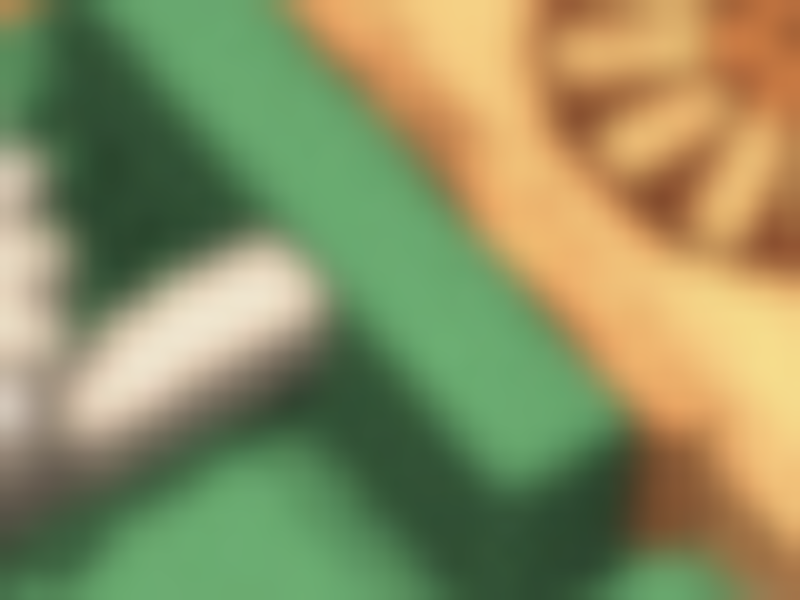

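The stopped force is about 6.6 N (roughly 9 N moving), so it is just about firm. Two smaller steps more.

Call:
drive_tool([
  [[0,0.006,0.0267,0,-0.0193]],
])

```text
time_s: 12.43
tcp_pos: [0.4806, -0.1042, 0.0986]
ee_rot: [0.001, 1.0, -0.007, 0.021]
wrist_force: [-0.6, 10.6, 0.6]
grip_width: 0.0456
```

Run:
```python
from h import *
from workcell import r
q=np.load("q.npy"); rep(r,q)
F=[]
for i in range(5):
    r.camera("wrist"); s=r.get_state(); F.append((toolR(s).T@np.array(s["wrist_force"]))[1].round(1))
print(F); rep(r,q)
```

```text
t 12.43 tcp [ 0.4806 -0.1042  0.0986] vise [-0.1675  0.014 ] polar rad 0.1681 th -0.0835 grip 0.0456
tool y heading as handle theta: -0.1186
F tool [ -0.75 -10.57  -0.64] tilt [ 0.041 -0.003 -0.999]
[np.float64(-9.1), np.float64(-8.6), np.float64(-8.0), np.float64(-8.2), np.float64(-8.2)]
t 12.68 tcp [ 0.4808 -0.1048  0.0986] vise [-0.1674  0.0135] polar rad 0.1679 th -0.0803 grip 0.0458
tool y heading as handle theta: -0.1179
F tool [ 0.27 -8.23  0.04] tilt [ 0.042 -0.003 -0.999]
```

Call:
drive_tool([
  [[0,0.004,0.022,0,-0.0193]],
])

```text
time_s: 12.77
tcp_pos: [0.4809, -0.1105, 0.0986]
ee_rot: [0.001, 1.0, 0.024, 0.02]
wrist_force: [0.4, 11.1, 1.2]
grip_width: 0.0459
```

Run:
```python
from h import *
from workcell import r
q=np.load("q.npy"); rep(r,q)
F=[]
for i in range(5):
    r.camera("wrist"); s=r.get_state(); F.append((toolR(s).T@np.array(s["wrist_force"]))[1].round(1))
print(F); rep(r,q)
```

```text
t 12.77 tcp [ 0.4809 -0.1105  0.0986] vise [-0.1679  0.0078] polar rad 0.1681 th -0.0462 grip 0.0459
tool y heading as handle theta: -0.0568
F tool [  1.   -11.02  -1.15] tilt [ 0.041 -0.001 -0.999]
[np.float64(-9.8), np.float64(-9.0), np.float64(-9.7), np.float64(-8.9), np.float64(-9.2)]
t 13.02 tcp [ 0.481  -0.111   0.0986] vise [-0.1678  0.0072] polar rad 0.1680 th -0.0430 grip 0.0454
tool y heading as handle theta: -0.0562
F tool [ 0.37 -9.25 -0.27] tilt [ 0.041 -0.002 -0.999]
```

It now reads 9.2 N stopped and about 11.5 N moving, which is good. Letting go: centre the fingers, open them, then lift away.

Call:
drive_tool([
  [[0,0,-0.033,0,0],[0.3,0,0,0,0],[0.3,0,0,0,0],[0.3,0,0,-0.08,0],[0.3,0,0,-0.08,0],[0.3,0,0,-0.08,0],[0.3,0,0,-0.1,0],[0.3,0,0,-0.1,0],[0.3,-0.08,0,-0.05,0],[0.3,-0.05,0,0,0],[0.3,0,0,0,0]],
])

```text
time_s: 13.93
tcp_pos: [0.4322, -0.1041, 0.2519]
ee_rot: [0.003, 0.999, 0.029, 0.021]
wrist_force: [0.2, -0.3, 0.8]
grip_width: 0.0594
```

Run:
```python
from h import *
from workcell import r
q=np.load("q.npy"); rep(r,q)
both(r,q,"pics/b20.png",w=110,cen=vw(q,(0,.1,.05)))
m=r.camera_model("wrist"); cv2.imwrite("pics/w20.png",r.camera("wrist")[:,:,::-1])
```

```text
t 13.93 tcp [ 0.4322 -0.1041  0.2519] vise [-0.2157  0.0192] polar rad 0.2165 th -0.0888 grip 0.0594
tool y heading as handle theta: -0.0457
F tool [ 0.2   0.33 -0.79] tilt [ 0.043 -0.005 -0.999]
```

View pics/b20.png

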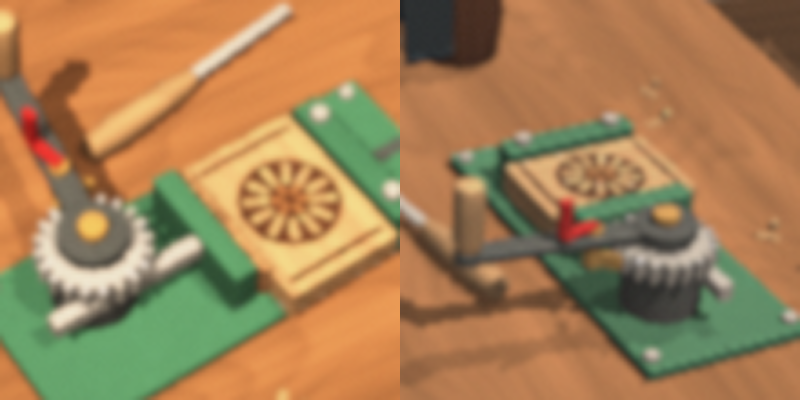

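View pics/w20.png

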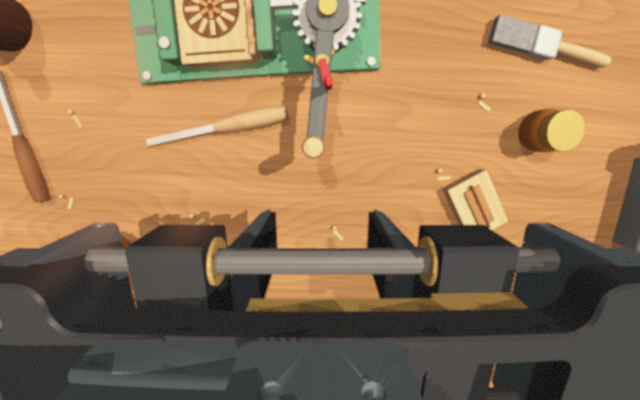

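The panel is against the stop, the lever is still red-side over, and nothing else has moved. There is time to check the spring gap from close above.

Call:
drive_tool([
  [[0.3,0.05,-0.1,0,0],[0.3,0.05,-0.1,0,0],[0.3,0.05,-0.1,0,0],[0.3,0.08,0,0.1,0],[0.3,0.08,0,0.1,0],[0.3,0.0,0,0.1,0],[0.3,0,0,0.05,0],[0.3,0,0,0,0]],
])

```text
time_s: 14.75
tcp_pos: [0.5351, -0.0033, 0.1404]
ee_rot: [0.003, 0.999, 0.03, 0.02]
wrist_force: [-0.4, -0.2, -0.6]
grip_width: 0.0594
```

Run:
```python
from h import *
from workcell import r
q=np.load("q.npy"); rep(r,q)
m=r.camera_model("wrist"); im=r.camera("wrist")[:,:,::-1]; cv2.imwrite("pics/w21.png",im)
c=proj(m,[vw(q,(0.0,.09,.044))])[0].astype(int); print(c)
x,y=np.maximum(c-[50,40],0); cv2.imwrite("pics/w21z.png",cv2.resize(im[y:y+80,x:x+100],(800,640)[:2] and (750,600),interpolation=cv2.INTER_CUBIC)); print(x,y)
```

```text
t 14.75 tcp [ 0.5351 -0.0033  0.1404] vise [-0.1027  0.1087] polar rad 0.1495 th -0.8133 grip 0.0594
tool y heading as handle theta: -0.0450
F tool [-0.39  0.19  0.54] tilt [ 0.04  -0.005 -0.999]
[334  96]
284 56
```

View pics/w21.png

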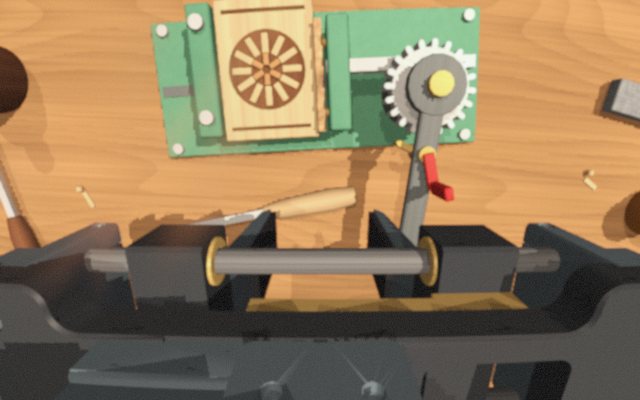

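View pics/w21z.png

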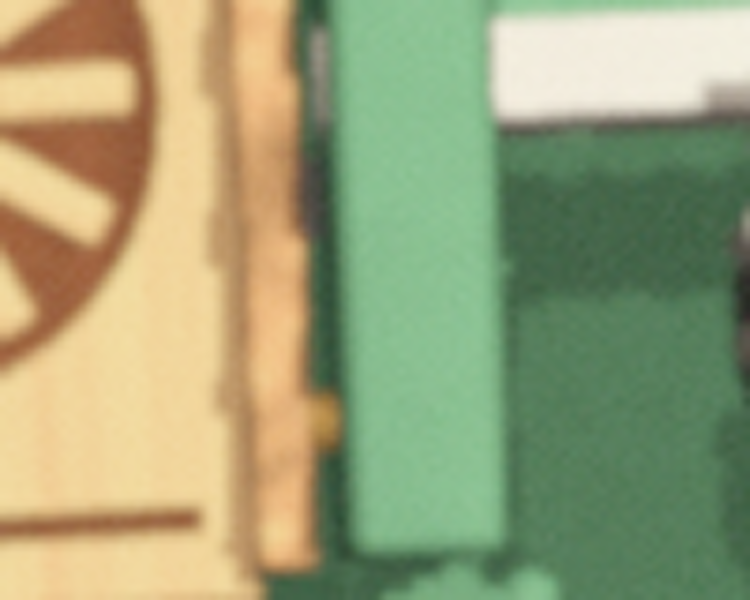

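In the close view the cork is about 60 px wide (8 mm) and the gap behind it about 32 px, so roughly 4 mm: half closed, which is "good". The panel is flush on the stop, the lever is over, and the robot is clear. Handing in.

```bash
python3 -c "
from workcell import r
print(r.sign_off(), r.get_state()['time_s'])"
```

```text
the job is handed in; nothing more can be done
the job is handed in; nothing more can be done
```

The panel is clamped against the stop, and I handed the job in at about 15 s of the 59 s allowed.

**What I did**
- **Lever:** I pushed the red lever over to the tightening side. The wrist picture showed its tab about 10 mm over on that side, with the handle on its stop.
- **Free swing:** I swung the handle back at 0.5 to 1.5 N. It clicked freely and the jaw did not visibly follow.
- **Tightening:** I worked one full tightening stroke, a free swing back and a part stroke, ending at about 11 N moving and 9.2 N stopped. Then I let go and backed clear.

**Last checks**
- The spring gap behind the cork pad measured about 4 mm in the picture, half closed. That is rough, perhaps ±0.5 to 1 mm, but it agrees with the force.
- The panel looked flush on the stop, the lever was still on tighten, and the other tools in view looked unmoved.

**What disagreed**
- The fingertips are really about 24 mm higher than the reported tool point. My first lever push therefore passed over the tab without touching it, and I repeated it lower.
- The push that set the lever peaked at about 14 N, because the handle was already on its hard stop. That was the push on the lever tab, not on the clamp.

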